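Register a paddle board under the stencil

TASK

Gently lower the raised stencil frame of the painting jig onto its rests. Then take the small wooden paddle board by its handle, slide it head first along the bed under the lowered stencil, and push the sprung plunger back until the board's front edge is pressed firmly against both steel stops, without ramming them. Finish while still holding it pressed there (let go and the spring pushes it out), with the stencil still down and the other things on the table left where they are.

Things in the scene. Friction and masses are not known exactly. Their poses are not given: they have to be found in the camera images.
- jig: Fixed painting jig: flat grey bed 170 (x) x 300 (y) x 12 mm on the table, origin at the centre of its underside, z up. Jig-frame positions below are in mm from here. The board slides on the bed's top (z 12) along the jig's +y, centred on x = 0, head first, entering at the -y end, which is flat and open from y -150 to -40. Stops and plunger are at the +y end.
- jig_mouth (a point): Point on the bed's top where the straight guide channel begins (jig frame 0, 0, 12); same axes as the jig. Two aluminium rails 14 mm high run from here 82 mm apart to the stops (+y 100 mm); before it, towards -y, they flare to about 120 mm apart over 40 mm.
- stencil_hinge (a point): Middle of the stencil's hinge line, which is parallel to the jig's y (jig frame 75, 62.5, 43); same axes as the jig. Lowered, the frame is level over the rails: jig x -62 to 75, y 5 to 120, z 40 to 46. Two hinge posts at y -6 and 131 rise to z 53.
- stencil (a joint): Hinge of the stencil frame (open aluminium frame with thin steel strips across, 0.25 kg): 0 = lowered, level on its rests, a hard stop; grows as the free edge lifts, up to 1.5 rad. Starts raised 0.7 to 1.15. The hinge is stiff: the frame stays where it is left and takes about 1 to 4 N down on its bar to lower.
- stencil_bar (a point): Middle of the round steel grip bar on the stencil's free edge: 10 mm thick, 104 mm long, parallel to the hinge line, 182 mm from it, 45 mm clear of the frame on two thin arms at its ends. In the jig frame: x = 75 - 182 cos(a), y = 62.5, z = 43 + 182 sin(a), a being the joint value.
- board_grip (a point): Point in the handle of the paddle board (plain light wood, 20 mm thick, 0.08 to 0.15 kg, lying flat), half-way up, on its centre line. +y points along the board to its head, z up. Head 76 wide x 90 long, handle 28 wide x 90 long. The point is 40 mm from the handle's end and 50 mm from the head. Fully home it is at jig frame 0, -40, 22: the handle sticks out from under the stencil.
- board_nose (a point): Middle of the board's flat front edge (far end of the head), half-way up; same axes as board_grip, 140 mm ahead of it. Fully home it is at jig frame 0, 100, 22.
- board: The paddle board as a whole; origin on its underside, midway along its 180 mm length, where handle and head meet; same axes as board_grip.
- stops: Two fixed steel stop blocks, 20 mm wide, 24 mm high, at jig x -28 and +28; their faces, towards -y, are at jig y 100. Its origin and axes coincide with the jig's.
- plunger (a joint): Travel of the sprung plunger along the jig's +y, in m: 0 = at rest (out); 0.018 = tip level with the stop faces, as far as the board can push it. The spring pushes back with about 3 N at the start, 9 N at 0.018.
- plunger_tip (a point): Centre of the plunger's flat black tip, 18 mm in diameter, between the stops; at rest 18 mm in front of their faces (jig frame 0, 82, 22).
- plaque: Bystander: plain wooden rectangle without a handle, 90 x 120 x 20 mm, lying near the paddle board; the two may swap places. Origin at the centre of the underside.
- paint_tin: Bystander: closed black paint tin, 90 mm across, 111 mm high. Origin at the centre of the underside.
- paper_cup: Bystander: empty paper cup, 70 mm across, 85 mm high. Origin at the centre of the underside.
- vase: Bystander: white vase, 90 mm across, 180 mm high. Origin at the centre of the underside.
- facet_pot: Bystander: faceted plaster pot, 90 mm across, 80 mm high. Origin at the centre of the underside.
- brush: Bystander: paint brush lying on the table, 190 mm long. Origin near its middle, on the underside.
- tape_roll: Bystander: roll of paper tape lying flat, 90 mm across, 25 mm high. Origin at the centre of the underside.
Mind the look-alikes: they are no part of the job. What is shaped like the board but orange or white is not meant.

How it is judged (in metres and radians):
On the way, in this order (a step that is already met when the one before it is completed fails the run):
1. the stencil frame is lowered onto its rests (value of joint stencil below 0.05 rad), for 0.2 s.
2. with the stencil down, the board has begun to push the plunger back (value of joint stencil below 0.06 rad and value of joint plunger above 0.003 m and y of board_nose in the frame of jig above 0.08 m), for 0.1 s.
At the end, for the whole second after the job is handed in: The stencil is down (within 0.06 rad), the plunger is pushed back at least 15.5 mm, the board's front edge is at the stop faces (within about 5 mm along, 7 mm across, square to the jig within 0.07 rad) and presses on the stops with more than 1 N, and the robot is still pressing it there (value of joint stencil below 0.06 rad and value of joint plunger above 0.0155 m and y of board_nose in the frame of jig between 0.095 and 0.106 m and x of board_nose in the frame of jig between -0.007 and 0.007 m and angle between the y axis of board_nose and the y axis of jig, either way round below 0.07 rad and contact force between board and stops above 1 N and contact force between any of the fingers, the arm and board above 1 N); the arm keeps its last pose, push and grip.
It fails at once if the stencil frame is slammed down (hinge faster than 2 rad/s) (velocity of joint stencil below -2 rad/s).
It fails at once if the stops are rammed (over 60 N) (contact force between board and stops above 60 N).
It fails at once if one of the other things on the table is displaced by more than 30 mm (distance of any of plaque, paint_tin, paper_cup, vase, facet_pot, brush, tape_roll from where it was at the start of the episode above 0.03 m).
It also fails if it takes over 64 s, if anything falls off the work surface, if the arm or the gripper's body presses on something with over 40 N, if the wrist force passes 120 N, or if a joint passes its speed limit or range.

ROBOT

A 6-joint arm with a two-finger parallel gripper is mounted at the origin on the work surface. World frame = base frame: x ahead of the robot, y to its left, z up, the work surface at z = 0. Lengths are in m, angles in degrees, forces in N, time in s.
With the tool pointing down it reaches from about 0.4 to 0.825 m from the base axis. Payload 7 kg.
Tool frame: the origin (TCP) lies midway between the tips of the shut fingers; the grasp point (between the pads) lies 19 mm behind it; z points along the fingers, y is the direction in which the jaws open and shut (so a half turn about z gives the same grasp; the last joint's range is limited). The gripper opens to 88 mm and grips with 3 to 60 N. Pads are 19 mm wide; open, the fingers measure 130 mm over their backs; the gripper's body (78 mm by 193 mm) begins 47 mm behind the grasp point.
Start: joints at [-59.295, 20.546, 0.682, 0, -70.136, -16.507], TCP at [0.166, -0.654, 0.227] pointing down, gripper open.
Joint ranges: [-176.03, 176.03], [-82.01, 121.73], [-58.28, 71.71], [-173.87, 95.51], [-174.79, -0.11], [-173.66, 173.66]. Speed limits (degrees/s): [136.94, 136.94, 172.46, 180, 180, 180].

INTERFACE

Orientations are given as a 3x3 rotation matrix whose columns are the frame's x, y, z axes.
In Python, from rig import robot gives the robot as it stands. Calls block until the motion is done:
- robot.goto(position, orientation): joint-space move of the TCP to a pose.
- robot.servo_line(position, ori=None, speed=0.15): straight line of the TCP; ori=None keeps the orientation; speed is the mean speed in m/s.
- robot.movej(angles): joint-space move.
- robot.move_gripper(opening): opening from 0.0 (shut) to 1.0 (fully open); the grip force is fixed at half the most; returns when the fingers have stopped.
- robot.dwell(seconds).
- robot.ik(position, orientation): joint angles nearest the present ones, or None.
- robot.grab_frame(name): name is "scene" or "side" or "wrist"; returns (picture, depth): 400x640x3 uint8, red, green, blue; 400x640 float32, m along the optical axis (not along the pixel's ray), 0 where there is no reading.
- robot.camera_info(name): a dict with "vfov" (degrees; the focal length in pixels is half the picture's height over the tangent of half this angle, whatever the lens; pixels are square), "cx", "cy" (the principal point, pixels), "k1" (the pictures are not rectified: a ray, as slopes to the right and down, at radius r is drawn at 1 + k1 r^2 times it, then the intrinsics apply), "view" (4x4, takes a point from world to camera coordinates); the wrist camera has in their place "T_tool_cam" (4x4, takes a point from camera to tool coordinates, whose origin is the TCP and whose axes are the flange's). Camera axes: x right, y down, z forward; pixel columns grow to the right and rows downward; lengths in m; the calibration is good to about 2 mm. A picture is of the moment at which its call begins: read the wrist's pose just before it. camera_info takes no time and is no camera call.
A pose or a line that the arm cannot do raises robot.Unreachable and nothing moves.
- robot.job_done(): hands the job in, once; it reports no verdict.
Readings, each from a call of its own:
- robot.read_t(): time.
- robot.read_qpos(): joint angles.
- robot.read_qvel(): joint speeds.
- robot.read_effort(): joint torques, N m.
- robot.read_position(): TCP position.
- robot.read_tcp_rot(): TCP orientation.
- robot.read_force(): force on the tool from outside, world axes, zero at the start.
- robot.read_ft_torque(): the same for the moment, N m.
- robot.read_grip_width(): opening from 0.0 (shut) to 1.0 (fully open).
Only numpy, scipy, OpenCV 4.12 (cv2) and the standard library are available. Lean on these libraries where they do the work, as an engineer would, in place of code of your own. Each camera call takes 0.05 s, during which the arm holds its last target.

## Working session

There is one attempt and no reset: what is moved stays moved. The work goes in short steps, each a Python script; the robot and the scene stay as the last script left them, time stands still between calls to the robot, and variables do not carry over. Pictures are saved under pics/ and viewed, and the job is handed in when it is done.

```bash
ls; mkdir -p pics; cat > h.py <<'E'
import numpy as np, cv2
from rig import robot
def snap(n,f):
    p=robot.read_position();R=robot.read_tcp_rot()
    im,d=robot.grab_frame(n)
    cv2.imwrite(f'pics/{f}.png',im[:,:,::-1]); np.savez(f'pics/{f}.npz',im=im,d=d,p=p,R=R)
    return im,d
def c2w(n,f):
    i=robot.camera_info(n)
    if 'view' in i: return np.linalg.inv(np.array(i['view']))
    z=np.load(f'pics/{f}.npz'); T=np.eye(4);T[:3,:3]=z['R'];T[:3,3]=z['p']
    return T@np.array(i['T_tool_cam'])
def K(n):
    i=robot.camera_info(n); fo=200/np.tan(np.radians(i['vfov']/2))
    return i,fo
def rays(n,uv):
    i,fo=K(n); uv=np.atleast_2d(np.asarray(uv,float))
    a=(uv-[i['cx'],i['cy']])/fo
    rd=np.linalg.norm(a,axis=1,keepdims=True); r=rd.copy()
    for _ in range(30): r=rd/(1+i['k1']*r*r)
    return a/(1+i['k1']*r*r)
def onplane(n,f,uv,z):
    s=rays(n,uv);T=c2w(n,f); d=np.c_[s,np.ones(len(s))]@T[:3,:3].T; o=T[:3,3]
    return o+d*((z-o[2])/d[:,2])[:,None]
def proj(n,f,P):
    i,fo=K(n);T=np.linalg.inv(c2w(n,f));P=np.atleast_2d(P)
    c=P@T[:3,:3].T+T[:3,3]; s=c[:,:2]/c[:,2:]; r2=(s**2).sum(1,keepdims=True)
    return s*(1+i['k1']*r2)*fo+[i['cx'],i['cy']]
def cloud(n,f):
    z=np.load(f'pics/{f}.npz'); d=z['d']; v,u=np.mgrid[0:400,0:640]
    s=rays(n,np.c_[u.ravel(),v.ravel()]); T=c2w(n,f)
    P=np.c_[s,np.ones(len(s))]*d.ravel()[:,None]; P=P@T[:3,:3].T+T[:3,3]
    P[d.ravel()<=0]=np.nan
    return P.reshape(400,640,3)
E
python3 - <<'E'
from h import *
for n in("scene","side","wrist"): snap(n,n+'0'); print(robot.camera_info(n))
print(robot.read_t())
E
```

```text
pics
{'vfov': 55.159963952244006, 'cx': 315.1536640806583, 'cy': 201.2873275438271, 'k1': -0.0888713951866442, 'view': array([[ 0.85258198,  0.52259022,  0.00185107, -0.47225192],
       [ 0.39318978, -0.63912979, -0.66099539, -0.15232073],
       [-0.34424665,  0.56428059, -0.75038768,  1.40373937],
       [ 0.        ,  0.        ,  0.        ,  1.        ]])}
{'vfov': 46.260346446771365, 'cx': 320.1473681360553, 'cy': 200.00759610574644, 'k1': 0.03229820124097963, 'view': array([[-0.89688133, -0.44221   , -0.00736248,  0.508852  ],
       [-0.27588043,  0.57239129, -0.77217757,  0.18348157],
       [ 0.34567886, -0.69052048, -0.63536415,  1.33602697],
       [ 0.        ,  0.        ,  0.        ,  1.        ]])}
{'vfov': 68.50803517605911, 'cx': 320.1012580689355, 'cy': 201.15321160996865, 'k1': 0.018560371347274465, 'T_tool_cam': array([[-1.72833742e-03, -9.62770507e-01, -2.70314564e-01,
         7.29612699e-02],
       [ 9.99998085e-01, -1.91223707e-03,  4.16963626e-04,
        -1.06686953e-03],
       [-9.18345810e-04, -2.70313325e-01,  9.62771968e-01,
        -1.57162910e-01],
       [ 0.00000000e+00,  0.00000000e+00,  0.00000000e+00,
         1.00000000e+00]])}
0.15
```

View pics/scene0.png

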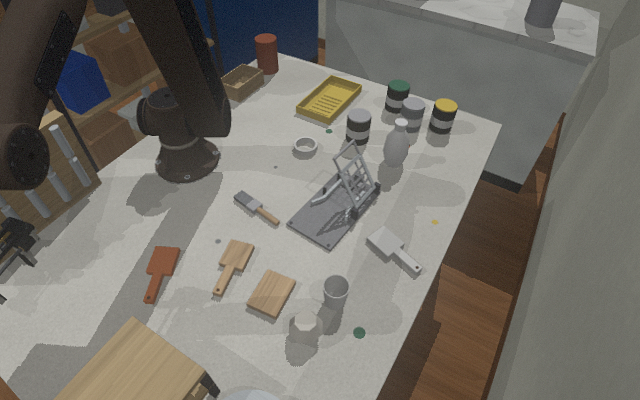

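View pics/side0.png

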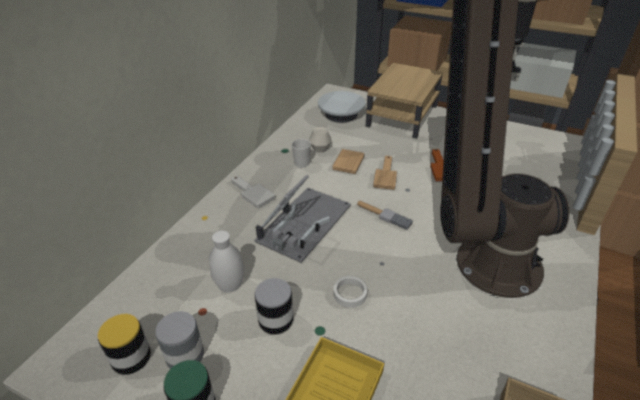

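View pics/wrist0.png

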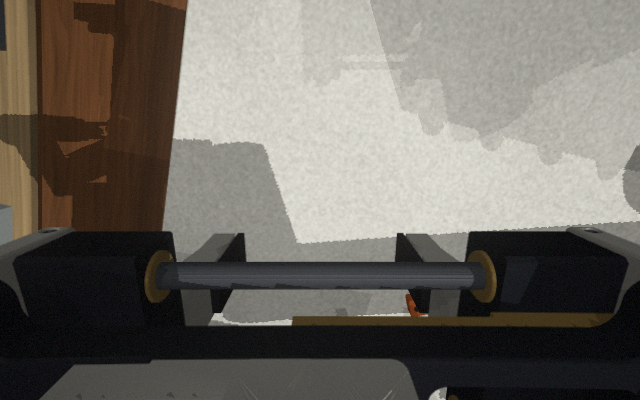

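The scene picture shows the jig around (335,205) with its stencil raised. The light wood paddle is at (233,265), head towards the upper right. The plaque is at (272,293), the orange look-alike at (160,272) and the white one at (393,250). I'll enlarge these areas.

```bash
python3 - <<'E'
import cv2
a=cv2.imread('pics/scene0.png');b=cv2.imread('pics/side0.png')
cv2.imwrite('pics/c1.png',cv2.resize(a[130:255,275:395],None,fx=5,fy=4.8,interpolation=cv2.INTER_CUBIC)[:600])
cv2.imwrite('pics/c2.png',cv2.resize(b[165:265,245:355],None,fx=6,fy=6,interpolation=cv2.INTER_CUBIC))
cv2.imwrite('pics/c3.png',cv2.resize(a[230:330,200:310],None,fx=6,fy=6,interpolation=cv2.INTER_CUBIC))
E
```

```text
(no output)
```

View pics/c1.png

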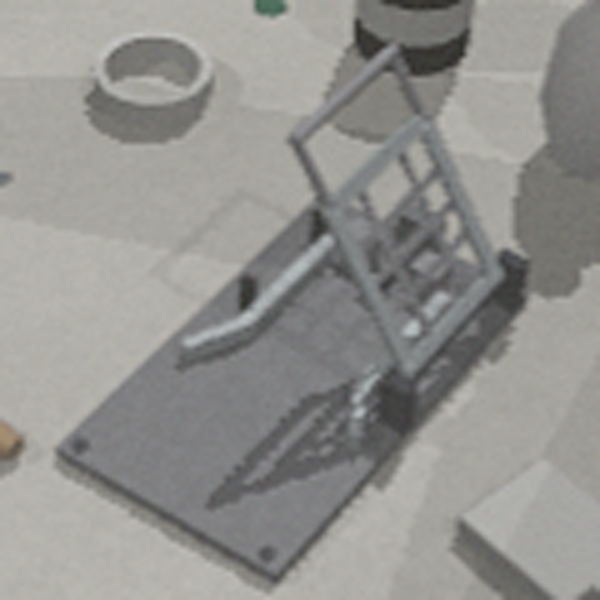

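View pics/c2.png

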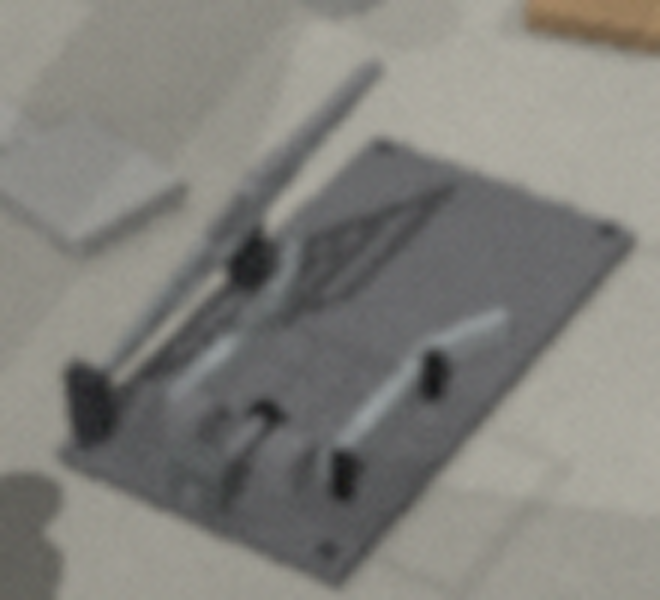

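View pics/c3.png

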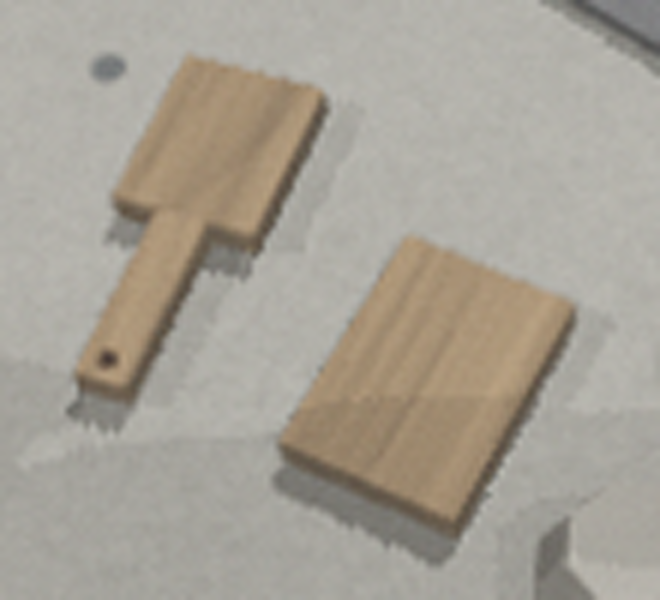

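```bash
cat > fit.py <<'E'
from h import *
from scipy.optimize import least_squares
def T2(p,x,z=0):
    c,s=np.cos(p[2]),np.sin(p[2]); x=np.atleast_2d(x)
    return np.c_[p[0]+c*x[:,0]-s*x[:,1],p[1]+s*x[:,0]+c*x[:,1],x[:,2]]
def fit(obs,p0):
    # obs: list (cam,file,local xyz,uv)
    def r(p): return np.concatenate([(proj(n,f,T2(p,L))[0]-uv) for n,f,L,uv in obs])
    s=least_squares(r,p0,loss='soft_l1'); return s.x,r(s.x).reshape(-1,2)
E
python3 - <<'E'
from fit import *
off=0.4
s=lambda x,y:(275+x/5-off,130+y/4.8-off)
d=lambda x,y:(245+x/6-off,165+y/6-off)
t=lambda x,y:(200+x/6-off,230+y/6-off)
S,D='scene','side'
print(onplane(S,'scene0',[s(57,452),s(278,573)],.012),onplane(D,'side0',[d(380,140),d(635,238),d(340,582),d(62,452)],.012))
x,y,z=.085,.15,.012
obs=[(S,'scene0',(-x,-y,z),s(57,450)),(S,'scene0',(x,-y,z),s(278,573)),
(D,'side0',(x,-y,z),d(380,140)),(D,'side0',(-x,-y,z),d(635,238)),(D,'side0',(-x,y,z),d(340,582)),(D,'side0',(x,y,z),d(62,452))]
P=onplane(D,'side0',[d(380,140),d(635,238),d(340,582),d(62,452)],.012)
c=P.mean(0); dy=P[2]-P[1]; th=np.arctan2(dy[1],dy[0])-np.pi/2
p,r=fit(obs,[c[0],c[1],th]); print('jig',p,np.degrees(p[2])); print(r)
q=onplane(S,'scene0',[t(190,57),t(325,92),t(115,197),t(262,235),t(78,372),t(128,388)],.02);print(q)
L=[(-.038,.09,.02),(.038,.09,.02),(-.038,0,.02),(.038,0,.02),(-.014,-.09,.02),(.014,-.09,.02)]
U=[t(190,57),t(325,92),t(115,197),t(260,232),t(78,372),t(126,385)]
dy=(q[0]+q[1]-q[4]-q[5]);th=np.arctan2(dy[1],dy[0])-np.pi/2
b,r=fit([(S,'scene0',l,u) for l,u in zip(L,U)],[*q[2:4,:2].mean(0),th]);print('board',b,np.degrees(b[2]));print(r)
# stencil angle
for f in ('scene','side'):
  for a in np.arange(.6,1.3,.1):
    X=.075-.182*np.cos(a); Z=.043+.182*np.sin(a)
    u=proj(f,f+'0',T2(p,[(X,.0625-.052,Z),(X,.0625+.052,Z)]))
    print(f,round(a,2),((u-[275,130]+off)*[5,4.8] if f=='scene' else (u-[245,165]+off)*6).round().tolist())
E
```

```text
[[ 0.48520954 -0.0618941   0.012     ]
 [ 0.64993401 -0.07155715  0.012     ]] [[ 0.64576473 -0.06504592  0.012     ]
 [ 0.48088982 -0.04830591  0.012     ]
 [ 0.50598498  0.24580884  0.012     ]
 [ 0.67229206  0.22850339  0.012     ]]
jig [ 0.57760134  0.08723312 -0.08506896] -4.874092366905687
[[-0.08825908 -1.72730375]
 [ 0.24448918 -0.56115705]
 [-0.39042113 -1.00936742]
 [ 1.01773268 -1.12222916]
 [ 0.41565502 -0.40455242]
 [-0.9532203  -0.07593266]]
[[ 0.38205231 -0.20157742  0.02      ]
 [ 0.45267565 -0.18272729  0.02      ]
 [ 0.40420291 -0.28464174  0.02      ]
 [ 0.47726234 -0.26376908  0.02      ]
 [ 0.45110576 -0.3651047   0.02      ]
 [ 0.47565444 -0.35909449  0.02      ]]
board [ 0.43971236 -0.27547272  0.26594887] 15.237747670293608
[[-0.05498199 -1.05831307]
 [ 0.84859753 -0.95547438]
 [-0.49222523  0.02390617]
 [-0.29013517  0.80117496]
 [-0.56067416  0.02650949]
 [ 0.79012086  0.58599568]]
scene 0.6 [[222.0, 162.0], [316.0, 77.0]]
scene 0.7 [[237.0, 152.0], [332.0, 67.0]]
scene 0.8 [[254.0, 144.0], [349.0, 58.0]]
scene 0.9 [[273.0, 139.0], [368.0, 52.0]]
scene 1.0 [[294.0, 136.0], [390.0, 48.0]]
scene 1.1 [[317.0, 135.0], [413.0, 47.0]]
scene 1.2 [[342.0, 137.0], [437.0, 48.0]]
side 0.6 [[474.0, 195.0], [357.0, 319.0]]
side 0.7 [[455.0, 164.0], [336.0, 287.0]]
side 0.8 [[432.0, 134.0], [312.0, 255.0]]
side 0.9 [[407.0, 105.0], [285.0, 225.0]]
side 1.0 [[380.0, 77.0], [257.0, 196.0]]
side 1.1 [[352.0, 52.0], [227.0, 170.0]]
side 1.2 [[322.0, 29.0], [196.0, 145.0]]
```

```bash
python3 - <<'E'
from fit import *
for n,uv in dict(cup_top=(336,281),pot=(305,318),vase=(396,140),tin=(359,125),tape=(305,145),plaque=(272,290),brush=(257,207),white=(385,245)).items():
    C=cloud('scene','scene0'); u,v=uv; w=C[v-2:v+3,u-2:u+3].reshape(-1,3); print(n,np.nanmedian(w,0).round(3))
p=[.5776,.0872,-.085]
for a in (1.02,0):print('bar',T2(p,[(.075-.182*np.cos(a),.0625,.043+.182*np.sin(a))]))
C=cloud('side','side0')
for n,uv in dict(vase=(225,262),tin=(274,290),tape=(350,290),cup=(301,150),pot=(319,135)).items():
    u,v=uv;w=C[v-2:v+3,u-2:u+3].reshape(-1,3); print(n,np.nanmedian(w,0).round(3))
print(robot.read_tcp_rot())
E
```

```text
cup_top [ 0.728 -0.178  0.057]
pot [ 0.72  -0.319  0.08 ]
vase [0.654 0.36  0.125]
tin [0.495 0.4   0.097]
tape [0.326 0.298 0.001]
plaque [ 0.586 -0.276  0.021]
brush [ 0.371 -0.058  0.02 ]
white [0.784 0.021 0.019]
bar [[0.56272662 0.15119375 0.19808366]]
bar [[0.47629241 0.15855841 0.043     ]]
vase [0.628 0.418 0.119]
tin [0.476 0.435 0.109]
tape [ 0.345  0.27  -0.002]
cup [ 0.73  -0.177  0.076]
pot [ 0.718 -0.297  0.073]
[[-9.69470774e-01 -2.45206464e-01 -4.55573787e-04]
 [-2.45206846e-01  9.69470019e-01  1.21872923e-03]
 [ 1.42824843e-04  1.29323218e-03 -9.99999154e-01]]
```

```bash
cat >> fit.py <<'E'
def Rt(th): # tool down, tool y = -jig x, tool x = -jig y
    c,s=np.cos(th),np.sin(th)
    return np.array([[s,-c,0],[-c,-s,0],[0,0,-1.]])
E
python3 - <<'E'
from fit import *
p=[.5776,.0872,-.085]
R=Rt(p[2]); print(np.linalg.det(R))
for P in [(0,.02,.36),(-.02,.0625,.179),(-.107,.0625,.024),(0,-.2,.05),(0,-.04,.014)]:
    print(robot.ik(T2(p,[P])[0],R), robot.ik(T2(p,[P])[0],Rt(p[2]+np.pi)))
print(robot.ik([.4528,-.3237,.1],Rt(.266)))
robot.goto(T2(p,[(0,.02,.36)])[0],R); print(robot.read_t())
snap('wrist','w1')
E
```

```text
1.0
[ 29.47729964   9.24429172   2.48740851   0.         -83.24311678
 -34.3474409 ] [ 29.47729964   9.24429172   2.48740851   0.         -83.24311678
 145.6525591 ]
[ 34.2406853   13.98759314 -15.12023294   0.         -60.89217392
 -39.11082656] [ 34.2406853   13.98759314 -15.12023294   0.         -60.89217392
 140.88917344]
[ 40.87515321  17.80615066 -35.04887722   0.         -37.14497212
 -45.74529446] [ 40.87515321  17.80615066 -35.04887722   0.         -37.14497212
 134.25470554]
[  8.2964843   20.98709341 -24.82882409   0.         -44.18408249
 -13.16662556] [  8.2964843   20.98709341 -24.82882409   0.         -44.18408249
 166.83337444]
[ 24.15826467  24.13918397 -25.9789594    0.         -39.88185663
 -29.02840592] [ 24.15826467  24.13918397 -25.9789594    0.         -39.88185663
 150.97159408]
[-15.40371428  16.19485963 -23.88430456   0.         -49.92083581
  30.64439163]
3.225
```

View pics/w1.png

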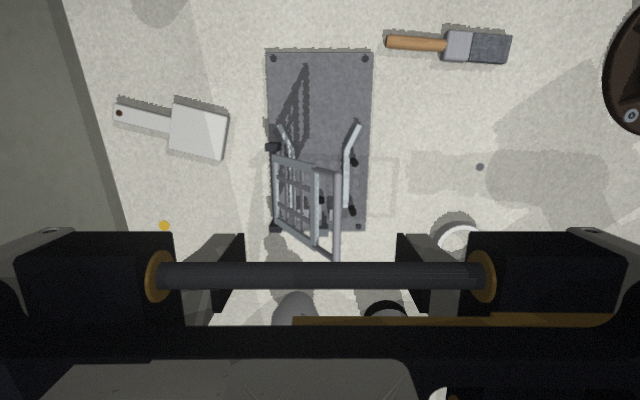

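The wrist view shows the whole jig, with its -y end at the top (row 50) and the raised stencil at lower left (275-340, 155-260).

```bash
python3 - <<'E'
import cv2
a=cv2.imread('pics/w1.png')
A=cv2.resize(a[40:140,250:390],None,fx=5,fy=5,interpolation=cv2.INTER_CUBIC)
B=cv2.resize(a[140:265,250:390],None,fx=4.8,fy=4.8,interpolation=cv2.INTER_CUBIC)
cv2.imwrite('pics/d1.png',A);cv2.imwrite('pics/d2.png',B)
E
```

```text
(no output)
```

View pics/d1.png

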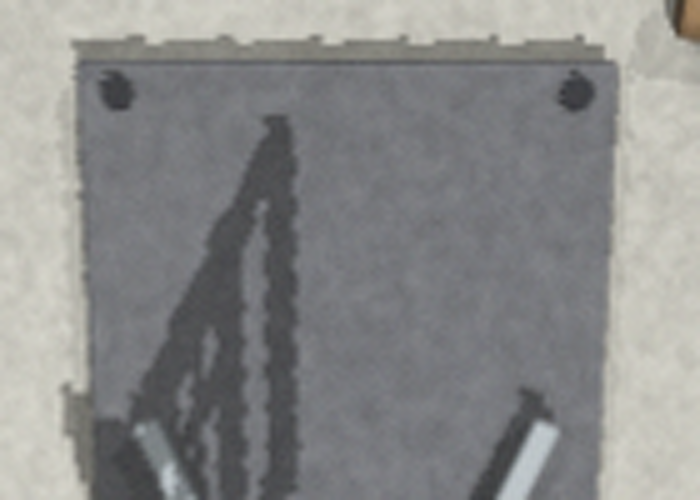

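View pics/d2.png

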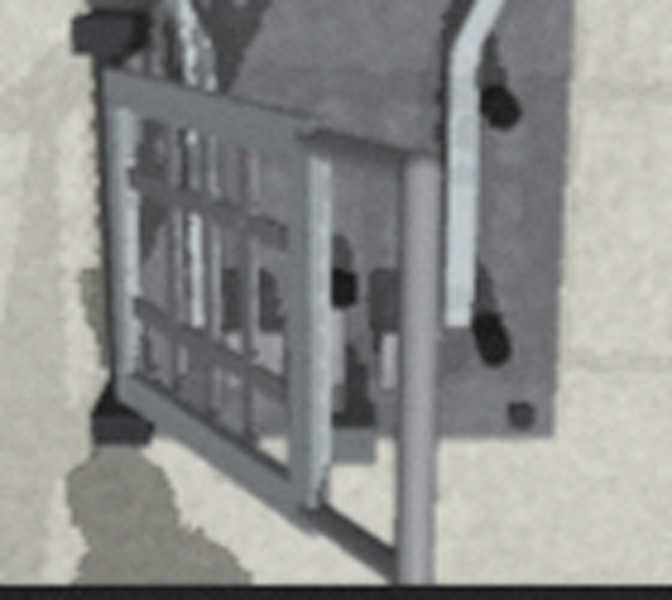

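```bash
python3 - <<'E'
from fit import *
x,y,z=.085,.15,.012; W=('wrist','w1')
obs=[(*W,(x,-y,z),(265.2,52.0)),(*W,(-x,-y,z),(372.6,52.0)),(*W,(-x,y,z),(364.8,230.2))]
p,r=fit(obs,[.5776,.0872,-.085]); print(p,np.degrees(p[2])); print(r)
for a in (.9,1,1.1):
    u=proj(*W,T2(p,[(.075-.182*np.cos(a),.0625+e,.043+.182*np.sin(a)) for e in (-.052,.052)])); print(a,(u-[250,140]+.4)*4.8)
for n in('scene','side'):
  for a in (.95,1,1.05):
    u=proj(n,n+'0',T2(p,[(.075-.182*np.cos(a),.0625+e,.043+.182*np.sin(a)) for e in (-.052,.052)])); print(n,a,((u-[275,130]+.4)*[5,4.8] if n=='scene' else (u-[245,165]+.4)*6).round().tolist())
E
```

```text
[ 0.57973152  0.0832963  -0.08795523] -5.039463201587913
[[-1.21550086 -0.29908785]
 [ 0.69169745 -0.25009751]
 [ 0.24872615  1.5888361 ]]
0.9 [[489.53467686 165.85948809]
 [477.82226834 563.95479293]]
1 [[430.18019379 174.2519562 ]
 [422.84523142 583.13870167]]
1.1 [[362.49811751 181.85141126]
 [360.47249107 600.46517229]]
scene 0.95 [[283.0, 142.0], [379.0, 54.0]]
scene 1 [[294.0, 141.0], [390.0, 53.0]]
scene 1.05 [[305.0, 140.0], [402.0, 52.0]]
side 0.95 [[394.0, 85.0], [271.0, 204.0]]
side 1 [[380.0, 72.0], [257.0, 190.0]]
side 1.05 [[366.0, 59.0], [242.0, 176.0]]
```

```bash
python3 - <<'E'
from fit import *
p=[.579,.085,-.0865]; R=Rt(p[2])
B=lambda a,dz:T2(p,[(.075-.182*np.cos(a),.0625,.043+.182*np.sin(a)+dz)])[0]
robot.move_gripper(.42)
a0=1.015
robot.goto(B(a0,.05),R); robot.servo_line(B(a0,-.015),speed=.1)
print(robot.read_t(),robot.read_force(),robot.read_position()-B(a0,-.015))
robot.move_gripper(0); print(robot.read_grip_width(),robot.read_force())
snap('scene','s1'); snap('wrist','w2'); print(robot.read_t())
E
```

```text
5.6167 [ 0.55468768 -0.74907389 -0.12980777] [5.81193038e-04 6.66449244e-05 8.50900417e-04]
0.10324986305233357 [ 1.13650589 -0.06171111  1.02251848]
6.2917
```

View pics/s1.png

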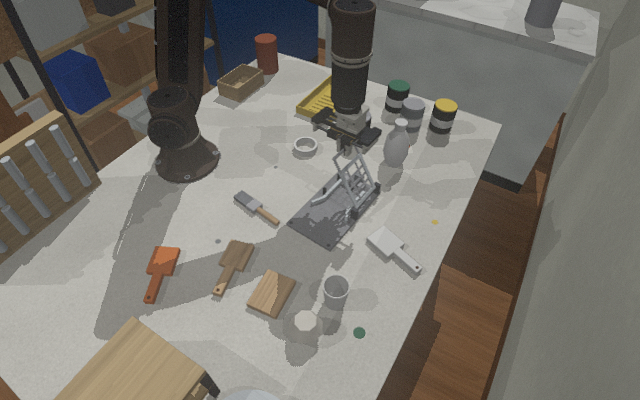

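The gripper is on the bar at (345,150) and its width reads about 9 mm, so the 10 mm bar is held. Next I lower it along the arc.

```bash
python3 - <<'E'
from fit import *
p=[.579,.085,-.0865]; R=Rt(p[2])
B=lambda a,dz:T2(p,[(.075-.182*np.cos(a),.0625,.043+.182*np.sin(a)+dz)])[0]
for a in list(np.arange(.95,.09,-.1))+[.06,.03,.01,0,-.01,-.02]:
    robot.servo_line(B(a,-.015),speed=.08 if a>.1 else .04)
    f=robot.read_force(); print(round(a,2),f.round(1),robot.read_grip_width().__round__(3))
    if a<.05 and f[2]>15: break
print(robot.read_t()); snap('scene','s2'); snap('side','side2'); snap('wrist','w3')
import cv2
i=cv2.imread('pics/side2.png');cv2.imwrite('pics/e1.png',cv2.resize(i[165:265,245:375],None,fx=6,fy=6,interpolation=cv2.INTER_CUBIC))
E
```

```text
0.95 [-0.7  1.5 -1.9] 0.101
0.85 [ 0.5  2.2 -3.9] 0.102
0.75 [ 2.7  3.4 -4.6] 0.103
0.65 [ 3.   3.6 -6.9] 0.1
0.55 [ 4.8  4.  -5.6] 0.099
0.45 [ 6.1  3.5 -5.3] 0.106
0.35 [ 6.3  2.9 -5.1] 0.105
0.25 [ 6.2  2.6 -4.4] 0.104
0.15 [ 8.   3.1 -3.6] 0.098
0.06 [ 8.3  2.  -2.6] 0.1
0.03 [ 8.3  2.8 -3. ] 0.104
0.01 [ 7.4  3.1 -0.2] 0.102
0 [ 2.2  1.8 15.9] 0.103
10.9333
```

View pics/e1.png

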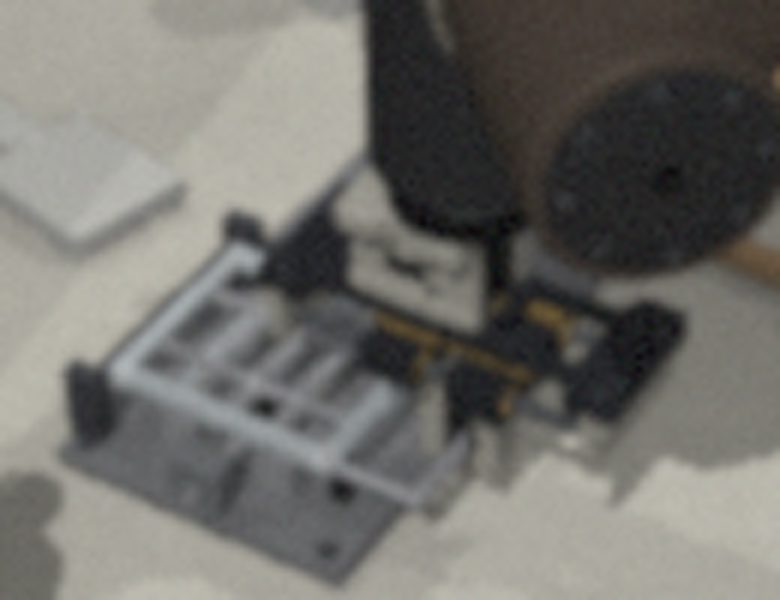

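The hinge hit its hard stop, with a 16 N upward reaction, and the frame looks level in the picture. I release with a small opening and lift straight up.

```bash
python3 - <<'E'
from fit import *
p=[.579,.085,-.0865]; R=Rt(p[2])
robot.move_gripper(.25); print(robot.read_force())
q=robot.read_position(); robot.servo_line(q+[0,0,.08],speed=.12)
robot.goto(T2(p,[(0,.03,.3)])[0],R); print(robot.read_t())
snap('wrist','w4'); snap('side','side3')
a=cv2.imread('pics/w4.png')
cv2.imwrite('pics/f1.png',cv2.resize(a[0:240,220:420],None,fx=2.5,fy=2.5,interpolation=cv2.INTER_CUBIC))
i=cv2.imread('pics/side3.png');cv2.imwrite('pics/f2.png',cv2.resize(i[165:265,245:375],None,fx=6,fy=6,interpolation=cv2.INTER_CUBIC))
E
```

```text
[-0.07293271  0.17633891 -0.11570491]
13.3
```

View pics/f1.png

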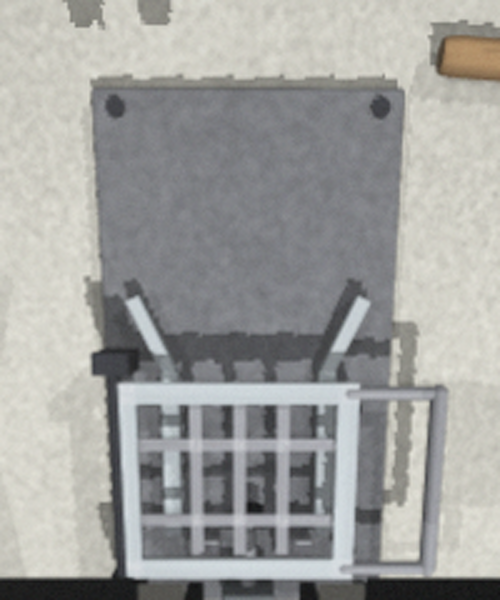

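View pics/f2.png

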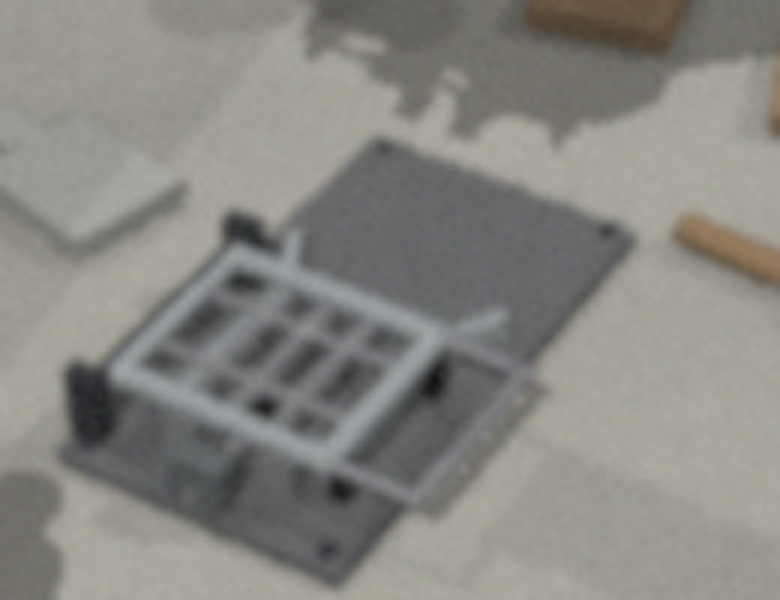

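The stencil lies level and both rails are visible. I refine the jig fit with this view.

```bash
python3 - <<'E'
from fit import *
W=('wrist','w4'); g=lambda x,y:(220+x/2.5-.3,y/2.5-.3)
L=[((.085,-.15,.012),g(92,88)),((-.085,-.15,.012),g(405,88)),((.075,.005,.046),g(118,383)),((-.062,.005,.046),g(358,384)),((-.062,.12,.046),g(354,577)),((-.107,.0105,.043),g(442,388)),((-.107,.1145,.043),g(432,571)),((.06,-.04,.026),g(143,298)),((-.06,-.04,.026),g(352,298))]
p,r=fit([(*W,*l) for l in L],[.579,.085,-.0865]); print(p); print(r.round(2))
np.savetxt('jig.txt',p)
for P in T2([.4397,-.2755,.266],[(0,-.05,.25)]): robot.goto(P+[0.0,0.0,0],Rt(.266))
print(robot.read_t()); snap('wrist','w5')
E
```

```text
[ 0.57821621  0.08243398 -0.08436049]
[[-0.7  -0.59]
 [ 0.56 -1.09]
 [-1.49  0.63]
 [ 1.54 -0.22]
 [ 0.31  0.29]
 [-0.31  1.71]
 [-0.91 -1.62]
 [-0.11  0.7 ]
 [ 1.62  0.32]]
15.0833
```

View pics/w5.png

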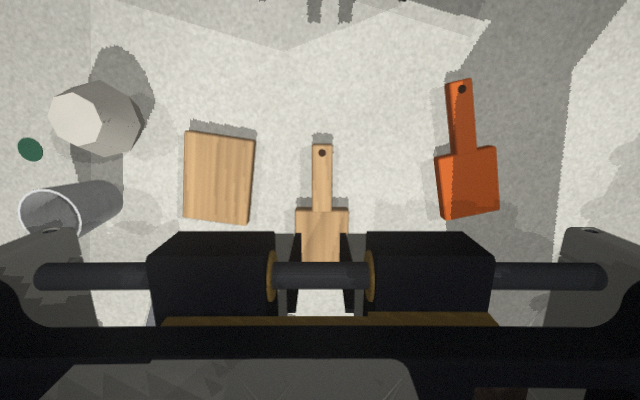

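```bash
python3 - <<'E'
import cv2
a=cv2.imread('pics/w5.png')
cv2.imwrite('pics/g1.png',cv2.resize(a[130:250,280:365],None,fx=5,fy=5,interpolation=cv2.INTER_CUBIC))
E
```

```text
(no output)
```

View pics/g1.png

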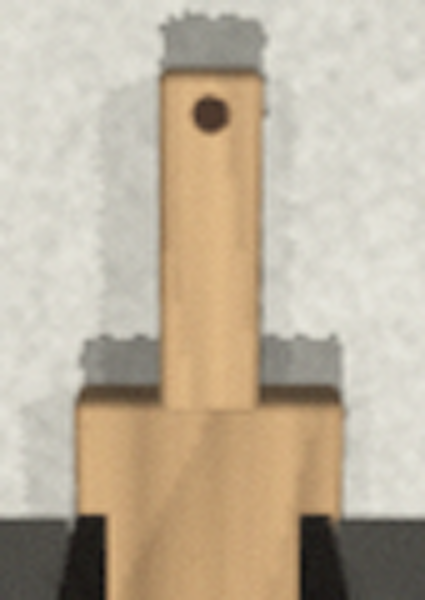

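```bash
python3 - <<'E'
from fit import *
W=('wrist','w5'); g=lambda x,y:(280+x/5-.4,130+y/5-.4)
L=[((.014,-.09,.02),g(162,73)),((-.014,-.09,.02),g(262,73)),((.038,0,.02),g(78,404)),((-.038,0,.02),g(343,404)),((.014,0,.02),g(163,406)),((-.014,0,.02),g(258,406))]
b,r=fit([(*W,*l) for l in L],[.4397,-.2755,.266]); print(b); print(r.round(2))
np.savetxt('board.txt',b)
R=Rt(b[2]); G=lambda z:T2(b,[(0,-.05,z)])[0]
robot.move_gripper(.75)
robot.goto(G(.07),R); robot.servo_line(G(.004),speed=.1)
print(robot.read_position()-G(.004),robot.read_force())
robot.move_gripper(0); print(robot.read_grip_width()*88, robot.read_force(), robot.read_t())
robot.servo_line(robot.read_position()+[0,0,.06],speed=.1)
print(robot.read_grip_width()*88, robot.read_force(), robot.read_t())
snap('scene','s4')
E
```

```text
[ 0.43845499 -0.2768517   0.26300386]
[[-0.83  0.17]
 [ 0.74  0.21]
 [-0.97  0.06]
 [ 1.02  0.15]
 [-0.6  -0.31]
 [ 0.65 -0.28]]
[ 0.00055515 -0.00022211  0.00066204] [ 0.34942522 -0.05014385  0.52987368]
27.97204833779861 [-0.20035692 -0.07486698  2.37749056] 18.2917
27.99443932778122 [ 0.24307564 -0.67145832 -1.67080103] 19.0417
```

View pics/s4.png

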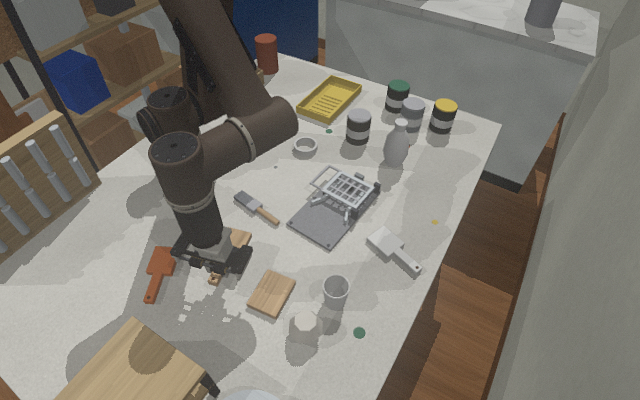

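```bash
python3 - <<'E'
from fit import *
p=np.loadtxt('jig.txt'); R=Rt(p[2]); J=lambda y,z:T2(p,[(0,y,z)])[0]
robot.goto(J(-.20,.08),R); robot.servo_line(J(-.20,.0172),speed=.08)
print(robot.read_position(),J(-.2,.0172),robot.read_force())
for y in (-.15,-.12):
    robot.servo_line(J(y,.0172),speed=.1); print(y,robot.read_force().round(1))
print(robot.read_t()); snap('scene','s5'); snap('side','side5')
a=cv2.imread('pics/s5.png');cv2.imwrite('pics/h1.png',cv2.resize(a[150:270,275:395],None,fx=5,fy=5,interpolation=cv2.INTER_CUBIC))
i=cv2.imread('pics/side5.png');cv2.imwrite('pics/h2.png',cv2.resize(i[165:265,245:375],None,fx=6,fy=6,interpolation=cv2.INTER_CUBIC))
E
```

```text
[ 0.56186953 -0.1168392   0.01761319] [ 0.56136412 -0.11685477  0.0172    ] [-0.12600708 -0.36166277 -1.22579391]
-0.15 [-0.   0.3 -0.9]
-0.12 [-0.4  0.3 -1.8]
22.0583
```

View pics/h1.png

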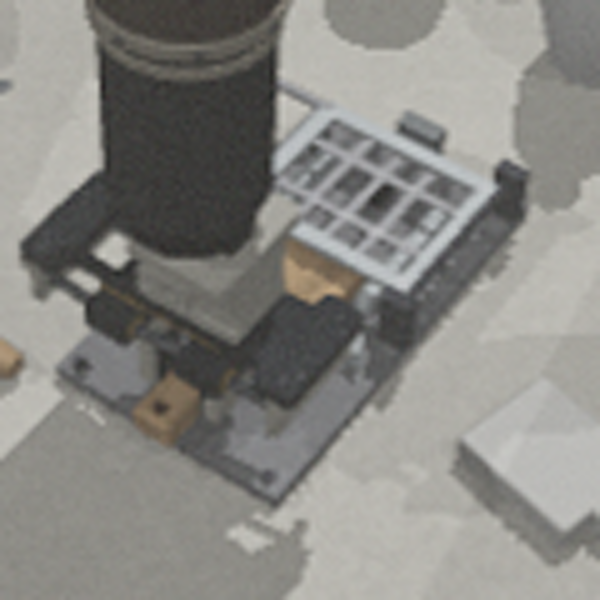

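View pics/h2.png

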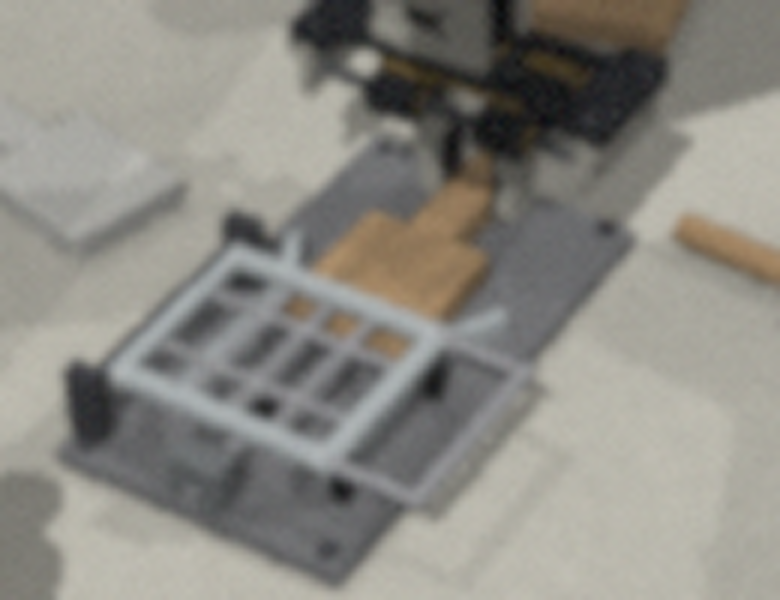

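The board is on the bed with its nose under the frame and centred between the flares. I push on slowly, watching the force.

```bash
python3 - <<'E'
from fit import *
p=np.loadtxt('jig.txt'); J=lambda x,y,z:T2(p,[(x,y,z)])[0]
c,s=np.cos(p[2]),np.sin(p[2]); A=np.array([[c,s,0],[-s,c,0],[0,0,1]])
x=0.
for y in list(np.arange(-.11,-.069,.01))+list(np.arange(-.065,-.048,.002)):
    robot.servo_line(J(x,y,.0172),speed=.05)
    f=A@robot.read_force(); m=A@robot.read_ft_torque(); q=A@(robot.read_position()-[p[0],p[1],0])
    print(round(y,3),'f',f.round(1),'m',m.round(2),'q',(q*1e3).round(1))
    if abs(f[0])>10 or f[1]<-20: break
print(robot.read_t())
E
```

```text
-0.11 f [ 0.7 -0.6 -0.5] m [-0.04  0.11  0.06] q [   0.  -109.7   17.2]
-0.1 f [ 0.8 -0.7 -0.8] m [-0.08  0.08  0.  ] q [  0.  -99.6  17.2]
-0.09 f [-0.3  0.3 -1.2] m [-0.1   0.14  0.07] q [  0.  -89.6  17.2]
-0.08 f [-0.  -0.  -1.3] m [-0.08  0.14  0.05] q [  0.1 -79.6  17.2]
-0.07 f [ 0.3  0.2 -1. ] m [-0.04  0.14  0.05] q [ -0.  -69.6  17.2]
-0.065 f [-0.5 -0.3 -2.1] m [-0.04  0.02  0.02] q [  0.  -64.8  17.2]
-0.063 f [-0.6 -0.2 -0.8] m [-0.05  0.11 -0.01] q [  0.  -63.   17.2]
-0.061 f [-0.5  0.6 -1. ] m [-0.06  0.12 -0.02] q [  0.  -60.9  17.2]
-0.059 f [-0.1  0.2 -1.2] m [ 0.    0.09 -0.  ] q [  0.  -58.9  17.2]
-0.057 f [ 0.4 -3.3 -2.3] m [-1.12 -0.03 -0.06] q [ -0.2 -57.3  17.1]
-0.055 f [ 0.7 -4.4 -1.2] m [-1.41  0.04 -0.03] q [ -0.2 -55.2  17.1]
-0.053 f [-0.3 -4.  -0.5] m [-1.66  0.07 -0.08] q [ -0.2 -53.1  17.1]
-0.051 f [ 0.8 -3.8 -0.5] m [-1.91  0.06 -0.07] q [ -0.2 -51.2  17.1]
-0.049 f [ 0.9 -5.4 -0.5] m [-2.12  0.04 -0.06] q [ -0.2 -49.3  17.1]
26.1583
```

Plunger contact came at y ≈ -58 mm, as expected, with almost no sideways force. Now I take fine steps up to the stops.

```bash
python3 - <<'E'
from fit import *
p=np.loadtxt('jig.txt'); J=lambda x,y,z:T2(p,[(x,y,z)])[0]
c,s=np.cos(p[2]),np.sin(p[2]); A=np.array([[c,s,0],[-s,c,0],[0,0,1]])
for y in list(np.arange(-.048,-.0439,.001))+list(np.arange(-.0435,-.030,.0005)):
    robot.servo_line(J(0,y,.0172),speed=.02); robot.dwell(.1)
    f=A@np.mean([robot.read_force() for _ in range(3)],0); m=A@robot.read_ft_torque(); q=A@(robot.read_position()-[p[0],p[1],0])
    print(round(y,4),'f',f.round(1),'m',m.round(2),'q',(q*1e3).round(1),round(robot.read_grip_width()*88,2))
    if abs(f[0])>10 or f[1]<-22: break
print(robot.read_t()); snap('side','side6'); snap('scene','s6'); snap('wrist','w6')
i=cv2.imread('pics/side6.png');cv2.imwrite('pics/i2.png',cv2.resize(i[165:265,245:375],None,fx=6,fy=6,interpolation=cv2.INTER_CUBIC))
E
```

```text
-0.048 f [ 0.5 -7.1 -1.5] m [-2.2   0.05 -0.01] q [ -0.2 -48.4  17.1] 27.91
-0.047 f [ 0.  -6.9 -1.3] m [-2.35  0.01 -0.05] q [ -0.2 -47.5  17.1] 27.69
-0.046 f [-0.3 -7.1 -1. ] m [-2.45 -0.03 -0.06] q [ -0.2 -46.5  17.1] 27.69
-0.045 f [-0.  -6.7 -1. ] m [-2.57 -0.02 -0.1 ] q [ -0.3 -45.6  17.1] 27.66
-0.044 f [ 0.5 -8.3 -0.8] m [-2.71 -0.1  -0.01] q [ -0.3 -44.7  17.1] 28.2
-0.0435 f [ 0.7 -7.5 -1.2] m [-2.74 -0.14 -0.12] q [ -0.3 -44.3  17.1] 27.86
-0.043 f [-0.5 -7.6 -1.2] m [-2.8  -0.14 -0.06] q [ -0.3 -43.8  17.1] 27.73
-0.0425 f [ 0.7 -8.2 -1.5] m [-2.87 -0.16 -0.04] q [ -0.3 -43.3  17.1] 28.09
-0.042 f [-0.2 -7.9 -1.4] m [-2.91 -0.12 -0.09] q [ -0.3 -42.8  17.1] 28.1
-0.0415 f [ 0.2 -8.5 -1.5] m [-3.   -0.18  0.02] q [ -0.4 -42.4  17.1] 28.19
-0.041 f [ 1.  -8.  -1.3] m [-3.1  -0.17 -0.1 ] q [ -0.4 -41.9  17.1] 27.8
-0.0405 f [-0.2 -8.  -0.5] m [-3.09 -0.17 -0.07] q [ -0.4 -41.4  17.1] 28.09
-0.04 f [ 1.3 -9.3 -1.2] m [-3.24 -0.18 -0.09] q [ -0.4 -41.   17.1] 27.83
-0.0395 f [ 0.9 -8.3 -0.9] m [-3.2  -0.19 -0.11] q [ -0.4 -40.5  17.1] 27.69
-0.039 f [ 1.2 -9.4 -0.2] m [-3.32 -0.16 -0.06] q [ -0.4 -40.   17.1] 27.89
-0.0385 f [ 0.9 -8.8 -0.1] m [-3.34 -0.22 -0.16] q [ -0.4 -39.6  17.1] 27.82
-0.038 f [  1.8 -10.5  -1. ] m [-4.02 -0.48 -0.17] q [ -0.5 -39.5  17.1] 27.79
-0.0375 f [  2.  -13.1  -0.5] m [-4.94 -0.66 -0.2 ] q [ -0.6 -39.4  17.1] 27.76
-0.037 f [  2.6 -15.5  -0.2] m [-5.86 -0.95 -0.15] q [ -0.6 -39.4  17. ] 27.62
-0.0365 f [  2.9 -18.4  -0.4] m [-6.71 -1.25 -0.17] q [ -0.7 -39.4  17. ] 28.05
-0.036 f [  4.2 -21.7   0.3] m [-7.57 -1.48 -0.21] q [ -0.8 -39.4  17. ] 27.34
-0.0355 f [  5.4 -22.3  -0.1] m [-8.48 -1.72 -0.15] q [ -0.8 -39.3  17. ] 27.62
33.8583
```

View pics/i2.png

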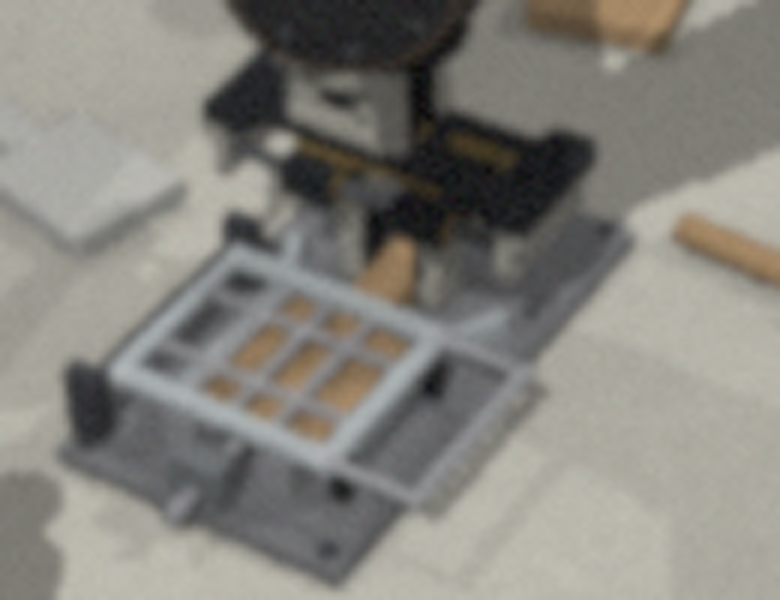

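View pics/w6.png

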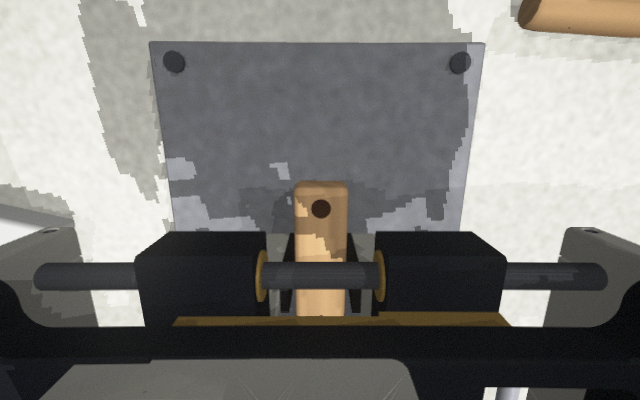

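```bash
python3 - <<'E'
from fit import *
p=np.loadtxt('jig.txt'); c,s=np.cos(p[2]),np.sin(p[2]); A=np.array([[c,s,0],[-s,c,0],[0,0,1]])
P=onplane('wrist','w6',[(295.5,190),(347.5,190),(321,209)],.032); print((A@(P-[p[0],p[1],0]).T).T.round(4))
P=onplane('wrist','w6',[(149.5,42),(484.5,42)],.012); print((A@(P-[p[0],p[1],0]).T).T.round(4))
robot.dwell(.5); print(A@robot.read_force(),(A@(robot.read_position()-[p[0],p[1],0])).round(4),robot.read_t())
E
```

```text
[[ 0.0117 -0.0789  0.032 ]
 [-0.0142 -0.0788  0.032 ]
 [-0.001  -0.069   0.032 ]]
[[ 0.0833 -0.1494  0.012 ]
 [-0.0822 -0.149   0.012 ]]
[  4.3975094  -22.89680467  -0.65625411] [-0.0008 -0.0393  0.017 ] 34.5083
```

```bash
python3 - <<'E'
from rig import robot
robot.job_done(); print(robot.read_force(), robot.read_t())
E
```

```text
the job is handed in; nothing more can be done
the job is handed in; nothing more can be done
```

I lowered the stencil and slid the paddle board under it by its handle. I pressed the board against the stops and handed the job in at about 34.5 s of the 64 s allowed, with the gripper still holding and pushing. No verdict was reported.

**Stencil:** I gripped the bar and followed its arc down to the hard stop, where the reaction was about 16 N. After release, the wrist and side pictures showed it lying level. It was still down in the last side picture.

**Board:**
- **Pushing in:** the plunger made contact about 18 mm before home. At home the push rose sharply while the arm stopped advancing at jig y about -39.4 mm (nominal -40 mm).
- **Final press:** the push held at about 23 N for another half second. Taking off the spring, roughly 13–14 N is on the stops; this is my estimate, as I had no direct reading of that contact. The highest push I read was about 23 N, well under the 60 N limit.
- **Alignment:** the board is about 1–2 mm off centre and roughly 0.02 rad from square. Both come from the handle in the wrist picture, because I could not see the front edge directly against the stops.

**Disagreements:** three jig position estimates differed by up to 5 mm along its length, so I found home by force. A sideways force of about 4–5 N remained during the final press.

**Other objects:** none was touched on purpose, and none looked moved in the pictures. I did not measure their final positions.

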